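# Turn the leaf of the pastry menu

## Robot

A 7-joint arm with a two-finger parallel gripper is mounted at the origin on the work surface. World frame = base frame: x ahead of the robot, y to its left, z up, the work surface at z = 0. Lengths are in m, angles in rad, forces in N, time in s.
With the tool pointing down it reaches from about 0.425 to 0.925 m from the base axis. Payload 6.8 kg.
Tool frame: the origin (TCP) lies midway between the tips of the shut fingers; the grasp point (between the pads) lies 19 mm behind it; z points along the fingers, y is the line along which they close (so a half turn about z gives the same grasp; the last joint's range is limited). The gripper opens to 88 mm and grips with 3 to 60 N. Pads are 20 mm wide; open, the fingers measure 115 mm over their backs; the gripper's body (75 mm by 178 mm) begins 61 mm behind the grasp point.
Start: joints at [1.123, 0.477, 0.022, 1.555, -0.011, 1.109, -0.083], TCP at [0.225, -0.636, 0.223] pointing down, gripper open.
Joint ranges: [-2.96, 2.96], [-0.34, 2.1], [-1.41, 1.46], [0.24, 2.44], [-1.37, 4.51], [0.17, 1.92], [-2.96, 2.96]. Speed limits (rad/s): [2.39, 2.39, 3.14, 3.14, 3.14, 3.14, 3.14].

## Interface

Orientations are given as a unit quaternion [w, x, y, z].
In Python, from workcell import * gives the robot as it stands.
- The arm moves only by the tool jog_arm, never from a script. Its arguments are lists of equal length, an entry for each row: "linear": the shift along the tool's x, y, z in units of 30 mm (1.0 is 30 mm), a list of three; "dr": the turn, a rotation vector about the tool's x, y, z in units of 6 degrees (1.0 is 6 degrees), a list of three; "jaw": the opening, from -1 (shut) to 1 (fully open). In form: {"linear": [[dx, dy, dz], ...], "dr": [[ax, ay, az], ...], "jaw": [jaw, ...]}. A call has 1 to 5 rows; each row shifts and turns the commanded pose from where the row before left it, along the tool's axes as they then stand; what a row does not reach is not made up. A row lasts 1/12 s, in which the tool goes at most 41.7 mm and 7.16 degrees, less where a joint would pass 70% of its speed; a pose out of reach is approached as far as the arm can. A call is refused whole if a number of a shift passes 1 or a number of a turn 1, either way. A call with a gripper value outside its range is refused whole. The fingers move at their own pace and stop on an object; "force" is the grip in N (left out, the last holds). Time passes only in rows, so rows that do not move let the fingers close. It gives the time, the measured TCP pose, the force, the opening and the grip force at its end, in the units of the state.
- get_obs(): the state, without advancing time (a new reading comes with each control period).
- read_camera(name): name is "scene" or "top" or "wrist"; returns the picture (480x640x3 uint8, red, green, blue); there is no depth.
- camera_model(name): a dict with "camera_matrix" (3x3 intrinsics, pixels), "pose" (4x4, takes a point from camera to world coordinates); the wrist camera has in their place "hand_eye" (4x4, takes a point from camera to tool coordinates, whose origin is the TCP and whose axes are the flange's). Camera axes: x right, y down, z forward; pixel columns grow to the right and rows downward; lengths in m; the calibration is good to about 2 mm. A picture is of the moment at which its call begins: read the wrist's pose just before it. camera_model takes no time and is no camera call.
- job_done(): hands the job in; it is judged then, once.
Trained networks look in the newest picture that a camera, given by its name, has taken for a name from the list of things; names that differ only in an ending like _2 or _b are one class to them, and where a whole thing is asked for, a point or a joint stands for the part that bears it (a point fixed in the world has none). Each returns a list of dicts, best first, with "conf" (0 to 1); they miss things now and then, are a little off and sometimes report something else, mostly with a low value. They report only what shows in the picture. A call takes as long as a camera call.
- masks_of(label, camera): "mask" (480x640 bool, what is visible of it).
- tip_of(label, camera): "at" ([x, y, z] in m, in world coordinates, good to about 4 mm: a listed point, or the origin of a listed thing).
The state is a dict: "clock": time; "joints": joint angles; "dq": joint speeds; "tau": joint torques, N m; "eef_pos": TCP position; "eef_rot": TCP orientation; "contact_force": force on the tool from outside, world axes, zero at the start; "moment": the same for the moment, N m; "opening": finger opening in m; "grasp_force": force on a finger pad.
Only numpy, scipy, OpenCV 4.12 (cv2) and the standard library are available. Lean on these libraries where they do the work, as an engineer would, in place of code of your own. Each camera call takes 0.05 s, during which the arm holds its last target. There are 200 camera calls.

## Task

Turn the page of the flip menu on the bakery counter: with the fingertips, push the half-raised leaf up and over its spine and lay it flat on the other side, blue face up. Turn it gently without flinging or pinching it, leave the stand where it is without lifting it, and do not disturb the jar, the mug or the tongs. Finish clear of everything.

Things in the scene. Friction and masses are not known exactly. Their poses are not given: they have to be found in the camera images.
- stand: Loose flip-menu stand, not to be moved: dark walnut block 160 mm (its x) by 180 mm (its y) by 34 mm high on rubber feet, about 1.6 kg. Origin at the centre of its underside, z up. The steel spine (hinge axis) runs along the stand's x, 40 mm straight above the origin. The leaf starts on the stand's -y side and must end on its +y side.
- leaf (a joint): Angle of the leaf about the spine, rad: 0 = flat on the stand's -y side, pi/2 = straight up, 3.14 = flat on the +y side (end stop). The hinge is stiff: the leaf stays at whatever angle it is left and needs about 2 to 3 N at its free edge to turn. It starts partly raised, 0.35 to 0.65.
- leaf_edge (a point): Middle of the leaf's free edge, 115 mm from the spine axis, at half thickness; y points to the spine, z out of the cream face. The leaf is a rigid panel 150 mm long (along the spine), 7 to 115 mm out from the spine axis, 6 mm thick. Flat, its mid-plane is 40 mm above the counter and its free edge overhangs the block by 25 mm. Orange strips mark the free edge.
- cream_face: The cream half of the leaf's thickness (3 mm), with a golden croissant picture; upper face at the start. Origin at the middle of the leaf (61 mm from the spine axis), at half the leaf's thickness; axes as leaf_edge.
- blue_face: The blue half of the leaf's thickness (3 mm), with a round bun picture; underneath at the start, must be on top at the end. Same origin and axes as cream_face.
- jar: Bystander: red jam jar with brass lid, 60 mm diameter, 85 mm high, standing on the counter beyond the stand's +y side. Origin at the centre of its underside.
- mug: Bystander: white mug, 72 mm diameter, 78 mm high, handle on its +y side, standing beyond the stand's +x side. Origin at the centre of its underside.
- tongs: Bystander: steel serving tongs lying flat, 240 mm long along their x, 62 mm wide, 18 mm high, off the stand's -y side. Origin at the middle of their underside.

How it is judged:
On the way:
1. the leaf has been brought up past upright (value of joint leaf above 1.7 rad).
At the end, for the whole second after the job is handed in: The leaf lies flat on the stand's +y side (joint above 3.06, within about 5 degrees of the stop), blue face up and at rest; the stand stands flat within 18 mm of its first place; jar and mug upright and, like the tongs, within 20 mm of theirs (value of joint leaf above 3.06 rad and velocity of joint leaf between -0.05 and 0.05 rad/s and distance of stand from where it was at the start of the episode below 0.018 m and angle between stand's own z axis and vertical below 0.03 rad and distance of each of jar, mug, tongs from where it was at the start of the episode below 0.02 m and angle between each of jar, mug's own z axis and vertical below 0.1 rad); the robot touches nothing.
It fails at once if the leaf is flung or slammed (over 5 rad/s) (velocity of joint leaf above 5 rad/s or velocity of joint leaf below -5 rad/s).
It fails at once if the leaf is pinched: the fingers press on both of its faces at once (over 3 N each) (contact force between the fingers and cream_face above 3 N and contact force between the fingers and blue_face above 3 N).
It fails at once if the stand is lifted, tipped or pushed away (over 12 mm up, 0.15 rad or 18 mm) (height (world z) of stand above 0.012 m or angle between stand's own z axis and vertical above 0.15 rad or distance of stand from where it was at the start of the episode above 0.018 m).
It fails at once if a bystander is moved over 20 mm or tipped (distance of any of jar, mug, tongs from where it was at the start of the episode above 0.02 m or angle between any of jar, mug's own z axis and vertical above 0.3 rad).
It also fails if it takes over 45 s, if anything falls off the work surface, if the arm or the gripper's body presses on something with over 40 N, if the wrist force passes 120 N, or if a joint passes its speed limit or range.

## Working session

There is one attempt and no reset: what is moved stays moved. The work goes in short steps, Python scripts to look and compute and a tool call to move; the robot and the scene stay as the last step left them, time stands still between calls to the robot, and variables do not carry over. Pictures are saved under pics/ and viewed, at most 10 in all, crops included, and the job is handed in when it is done.

Besides the shell and the picture viewer there is one more tool, called after ">>>" as a command line: name --argument value ..., lists and objects as JSON in quotes. jog_arm: Moves the arm, as the interface text tells. Its arguments: {"type":"object","properties":{"linear":{"type":"array"},"dr":{"type":"array"},"jaw":{"type":"array"},"force":{"type":"number"}},"required":["linear","dr","jaw"]}

```bash
mkdir -p pics; cat > h.py <<'E'
from workcell import *
import numpy as np, cv2
from scipy.spatial.transform import Rotation as R
E
python3 - <<'E'
from h import *
o=get_obs(); print({k:np.round(v,3).tolist() for k,v in o.items()})
a=read_camera("top"); b=read_camera("scene")
cv2.imwrite("pics/a.png",cv2.cvtColor(a,4)); cv2.imwrite("pics/b.png",cv2.cvtColor(b,4))
for c in ("top","scene"):
    for l in ("stand","leaf_edge","cream_face","blue_face","jar","mug","tongs"):
        print(c,l,[(np.round(d["at"],3).tolist(),round(d["conf"],2)) for d in tip_of(l,c)[:2]])
    m=camera_model(c); print(np.round(m["pose"],3).tolist(), m["camera_matrix"][0][0])
E
```

```text
{'clock': 0.0, 'joints': [1.123, 0.478, 0.022, 1.556, -0.011, 1.109, -0.083], 'dq': [0.002, -0.002, -0.001, -0.001, 0.0, -0.001, 0.0], 'tau': [0.001, -58.285, 1.535, -27.262, -0.054, 0.017, 0.0], 'eef_pos': [0.225, -0.636, 0.222], 'eef_rot': [-0.001, 0.986, 0.169, -0.0], 'contact_force': [-0.322, 0.565, -0.211], 'moment': [-0.06, -0.022, 0.042], 'grasp_force': 0.0, 'opening': 0.088}
top stand [([0.55, 0.151, -0.002], 0.84)]
top leaf_edge [([0.526, 0.054, 0.1], 0.68)]
top cream_face [([0.542, 0.102, 0.075], 0.76)]
top blue_face []
top jar [([0.651, 0.375, -0.002], 0.86)]
top mug [([0.724, 0.198, -0.001], 0.75)]
top tongs [([0.46, -0.122, -0.003], 0.79)]
[[0.007, -0.983, 0.183, 0.391], [-1.0, -0.008, -0.003, 0.039], [0.005, -0.183, -0.983, 1.01], [0.0, 0.0, 0.0, 1.0]] 489.0432144471273
scene stand [([0.549, 0.145, -0.001], 0.67)]
scene leaf_edge [([0.527, 0.055, 0.1], 0.97)]
scene cream_face [([0.539, 0.098, 0.071], 0.92), ([0.726, 0.196, -0.002], 0.22)]
scene blue_face []
scene jar [([0.65, 0.376, 0.002], 0.72)]
scene mug [([0.727, 0.196, -0.001], 0.57)]
scene tongs [([0.453, -0.116, -0.001], 0.94)]
[[0.534, 0.732, -0.424, 0.929], [0.846, -0.463, 0.266, -0.197], [-0.002, -0.501, -0.866, 0.804], [0.0, 0.0, 0.0, 1.0]] 462.1722200787689
```

View pics/a.png

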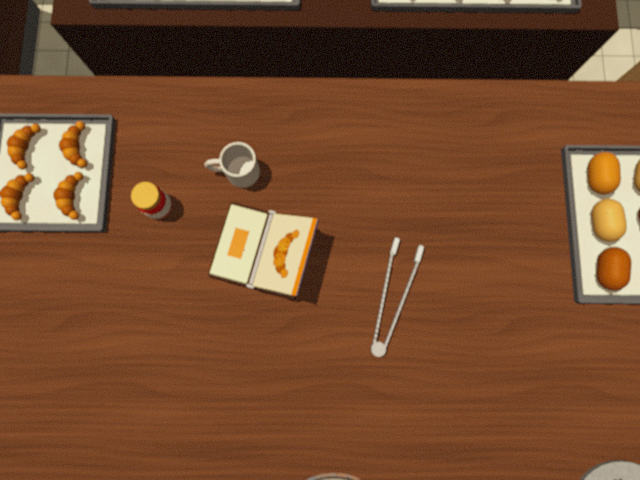

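View pics/b.png

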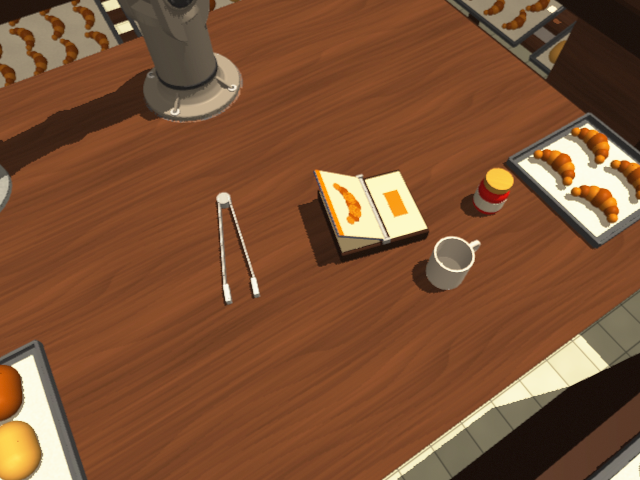

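The top view shows the leaf raised on the right, toward world -y. The spine runs from px (272,212) to (250,288). The jar is at (150,198), the mug at (240,165), and the tongs lie to the right, x 375–425. The scene view agrees.

```bash
cat >> h.py <<'E'
def ray(c,px,z):
    m=camera_model(c);K=np.array(m["camera_matrix"]);T=np.array(m["pose"])
    d=T[:3,:3]@np.linalg.solve(K,[*px,1.]); return T[:3,3]+d*(z-T[2,3])/d[2]
S=np.array([.55,.148,0]); YAW=-.27
def W(y,z,x=0.): # stand frame -> world
    return S+R.from_euler('z',YAW).apply([x,y,z])
def tool(t): # tool y along stand x, tool z tilted t rad from down to stand +y
    c,s=np.cos(YAW),np.sin(YAW); Y=np.array([c,s,0]); Z=np.cos(t)*np.array([0,0,-1.])+np.sin(t)*np.array([-s,c,0])
    return R.from_matrix(np.c_[np.cross(Y,Z),Y,Z])
def cur():
    o=get_obs();q=o["eef_rot"];return np.array(o["eef_pos"]),R.from_quat([q[1],q[2],q[3],q[0]])
def plan(wps,p=None,r=None):
    if p is None:p,r=cur()
    for (q,s,n) in wps:
        dr=(r.inv()*s).as_rotvec()
        for k in range(n):
            q1=p+(q-p)/(n-k); 
            l=r.inv().apply(q1-p)/.03; a=dr/n/np.radians(6)
            print(np.round(l,2).tolist(),np.round(a,2).tolist()); p=q1; r=r*R.from_rotvec(dr/n)
        print('--')
E
python3 - <<'E'
from h import *
a,b=ray("top",(272,212),.043),ray("top",(250,288),.043)
print(a,b,(a+b)/2,np.linalg.norm(a-b),np.arctan2(*(a-b)[[1,0]]))
a,b=ray("top",(233,206),.034),ray("top",(210,276),.034)
print(a,b,np.linalg.norm(a-b),np.arctan2(*(a-b)[[1,0]]))
print(S+[0,0,0],W(-.2,.2),tool(0).as_matrix().round(2).tolist())
plan([(W(-.2,.2),tool(.2),25)])
plan([(W(-.165,.075),tool(.8),6)],W(-.2,.2),tool(.2))
E
```

```text
[0.6297462  0.12867655 0.043     ] [0.47518106 0.16837816 0.043     ] [0.55246363 0.14852736 0.043     ] 0.159582586994725 -0.2514246674234053
[0.64398492 0.20989515 0.034     ] [0.49934435 0.25030213 0.034     ] 0.15017862129324464 -0.27241634134827386
[0.55  0.148 0.   ] [ 0.49665371 -0.04475418  0.2       ] [[0.27, 0.96, 0.0], [0.96, -0.27, 0.0], [0.0, 0.0, -1.0]]
[0.6, -0.62, 0.03] [0.04, 0.07, -0.37]
[0.63, -0.6, 0.04] [0.04, 0.07, -0.37]
[0.65, -0.57, 0.04] [0.04, 0.07, -0.37]
[0.67, -0.55, 0.05] [0.04, 0.07, -0.37]
[0.69, -0.52, 0.06] [0.04, 0.07, -0.37]
[0.71, -0.5, 0.07] [0.04, 0.07, -0.37]
[0.73, -0.47, 0.07] [0.04, 0.07, -0.37]
[0.74, -0.44, 0.08] [0.04, 0.07, -0.37]
[0.76, -0.41, 0.09] [0.04, 0.07, -0.37]
[0.78, -0.38, 0.09] [0.04, 0.07, -0.37]
[0.79, -0.35, 0.1] [0.04, 0.07, -0.37]
[0.8, -0.32, 0.11] [0.04, 0.07, -0.37]
[0.81, -0.29, 0.12] [0.04, 0.07, -0.37]
[0.82, -0.26, 0.12] [0.04, 0.07, -0.37]
[0.83, -0.22, 0.13] [0.04, 0.07, -0.37]
[0.84, -0.19, 0.14] [0.04, 0.07, -0.37]
[0.84, -0.16, 0.14] [0.04, 0.07, -0.37]
[0.85, -0.13, 0.15] [0.04, 0.07, -0.37]
[0.85, -0.09, 0.16] [0.04, 0.07, -0.37]
[0.85, -0.06, 0.16] [0.04, 0.07, -0.37]
[0.85, -0.03, 0.17] [0.04, 0.07, -0.37]
[0.85, 0.01, 0.18] [0.04, 0.07, -0.37]
[0.85, 0.04, 0.18] [0.04, 0.07, -0.37]
[0.84, 0.07, 0.19] [0.04, 0.07, -0.37]
[0.84, 0.11, 0.19] [0.04, 0.07, -0.37]
--
[0.05, -0.0, 0.72] [0.0, 0.95, 0.0]
[-0.02, -0.0, 0.72] [0.0, 0.95, 0.0]
[-0.09, -0.0, 0.72] [0.0, 0.95, 0.0]
[-0.16, -0.0, 0.7] [0.0, 0.95, 0.0]
[-0.23, -0.0, 0.68] [0.0, 0.95, 0.0]
[-0.3, 0.0, 0.66] [0.0, 0.95, 0.0]
--
```

>>> jog_arm --linear '[[0.6, -0.62, 0], [0.63, -0.6, 0], [0.65, -0.57, 0], [0.67, -0.55, 0], [0.69, -0.52, 0]]' --dr '[[0, 0, -0.37], [0, 0, -0.37], [0, 0, -0.37], [0, 0, -0.37], [0, 0, -0.37]]' --jaw '[-1, -1, -1, -1, -1]'

```text
clock: 1.22
eef_pos: [0.2795, -0.5173, 0.2227]
eef_rot: [0.0, 0.964, 0.264, 0.0]
contact_force: [1.4, 0.3, 0.5]
opening: 0.0581
grasp_force: 0.0
```

>>> jog_arm --linear '[[0.71, -0.5, 0], [0.73, -0.47, 0], [0.74, -0.44, 0], [0.76, -0.41, 0], [0.78, -0.38, 0]]' --dr '[[0, 0, -0.37], [0, 0, -0.37], [0, 0, -0.37], [0, 0, -0.37], [0, 0, -0.37]]' --jaw '[-1, -1, -1, -1, -1]'

```text
clock: 1.63
eef_pos: [0.3332, -0.3991, 0.2229]
eef_rot: [0.0, 0.934, 0.356, 0.0]
contact_force: [0.3, 0.6, -0.5]
opening: 0.0245
grasp_force: 0.0
```

>>> jog_arm --linear '[[0.79, -0.35, 0], [0.8, -0.32, 0], [0.81, -0.29, 0], [0.82, -0.26, 0], [0.83, -0.22, 0]]' --dr '[[0, 0, -0.37], [0, 0, -0.37], [0, 0, -0.37], [0, 0, -0.37], [0, 0, -0.37]]' --jaw '[-1, -1, -1, -1, -1]'

```text
clock: 2.05
eef_pos: [0.3864, -0.2814, 0.2229]
eef_rot: [0.0, 0.895, 0.445, 0.0]
contact_force: [0.6, -0.3, 0.3]
opening: 0.0003
grasp_force: 0.0
```

>>> jog_arm --linear '[[0.84, -0.19, 0], [0.84, -0.16, 0], [0.85, -0.13, 0], [0.85, -0.09, 0], [0.85, -0.06, 0]]' --dr '[[0, 0, -0.37], [0, 0, -0.37], [0, 0, -0.37], [0, 0, -0.37], [0, 0, -0.37]]' --jaw '[-1, -1, -1, -1, -1]'

```text
clock: 2.47
eef_pos: [0.4394, -0.1643, 0.2229]
eef_rot: [0.0, 0.848, 0.53, 0.0]
contact_force: [-0.8, 0.6, 0.2]
opening: 0.0003
grasp_force: 0.0
```

```bash
python3 - <<'E'
from h import *
p,r=cur(); print(p,get_obs()["joints"],(r.inv()*tool(0)).as_rotvec(),get_obs()["opening"],get_obs()["clock"])
plan([(W(-.2,.19),tool(.3),5),(W(-.165,.085),tool(.8),5)])
E
```

```text
[ 0.43935307 -0.16428983  0.22294897] [ 0.58287352  0.161667   -0.39445547  2.00846405  0.0746869   0.98431881
 -0.30261334] [ 6.93079157e-04  1.76158554e-04 -1.84319812e-01] 0.000292024113576265 2.4667
[0.88, -0.01, 0.22] [0.05, 0.57, -0.35]
[0.87, 0.03, 0.27] [0.05, 0.57, -0.35]
[0.85, 0.06, 0.32] [0.05, 0.57, -0.35]
[0.83, 0.09, 0.37] [0.05, 0.57, -0.35]
[0.8, 0.12, 0.42] [0.05, 0.57, -0.35]
--
[0.02, 0.0, 0.74] [0.0, 0.95, -0.0]
[-0.06, 0.0, 0.74] [0.0, 0.95, -0.0]
[-0.13, -0.0, 0.73] [0.0, 0.95, -0.0]
[-0.2, -0.0, 0.71] [0.0, 0.95, -0.0]
[-0.27, 0.0, 0.69] [0.0, 0.95, -0.0]
--
```

>>> jog_arm --linear '[[0.88, 0, 0.22], [0.87, 0.03, 0.27], [0.85, 0.06, 0.32], [0.83, 0.09, 0.37], [0.8, 0.12, 0.42]]' --dr '[[0.05, 0.57, -0.35], [0.05, 0.57, -0.35], [0.05, 0.57, -0.35], [0.05, 0.57, -0.35], [0.05, 0.57, -0.35]]' --jaw '[-1, -1, -1, -1, -1]'

```text
clock: 2.88
eef_pos: [0.4973, -0.0449, 0.1902]
eef_rot: [-0.09, 0.787, 0.599, 0.12]
contact_force: [1.2, 0.6, -0.1]
opening: 0.0006
grasp_force: 0.0
```

>>> jog_arm --linear '[[0.02, 0, 0.74], [-0.06, 0, 0.74], [-0.13, 0, 0.73], [-0.2, 0, 0.71], [-0.27, 0, 0.69]]' --dr '[[0, 0.95, 0], [0, 0.95, 0], [0, 0.95, 0], [0, 0.95, 0], [0, 0.95, 0]]' --jaw '[-1, -1, -1, -1, -1]'

```text
clock: 3.3
eef_pos: [0.5073, -0.0128, 0.0846]
eef_rot: [-0.233, 0.734, 0.557, 0.312]
contact_force: [0.1, -0.5, -0.6]
opening: 0.0002
grasp_force: 0.0
```

```bash
python3 - <<'E'
from h import *
p,r=cur(); print(p,W(-.165,.085),get_obs()["joints"],(r.inv()*tool(.8)).as_rotvec(),get_obs()["clock"])
cv2.imwrite("pics/c.png",cv2.cvtColor(read_camera("scene"),4)[100:340,180:500].repeat(2,0).repeat(2,1))
print([d["at"] for d in tip_of("leaf_edge","scene")[:1]])
E
```

```text
[ 0.50725674 -0.01281229  0.08460294] [ 0.50598931 -0.0110222   0.085     ] [ 0.95040765  0.68551174 -0.71646395  2.07692096 -0.61921727  0.66968409
  0.59332334] [0.00598605 0.00051258 0.00099486] 3.3
[[0.526, 0.0528, 0.1026]]
```

View pics/c.png

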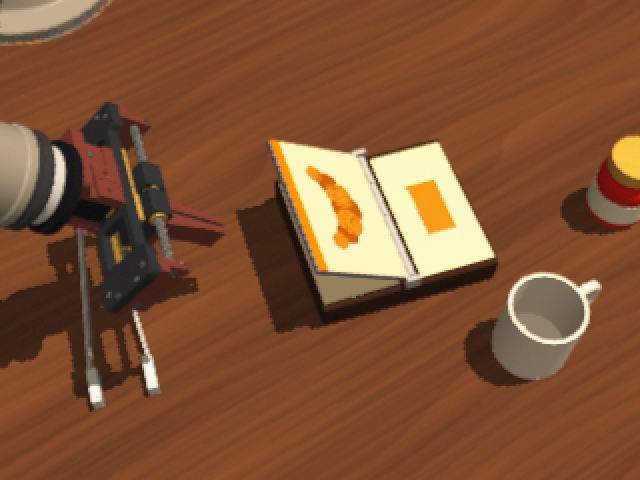

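The closed fingertips face the leaf's free edge, centred on it, and nothing else has been touched. The tongs lie below the hand and clear of it. Next I'll plan the insertion and the arc.

```bash
cat >> h.py <<'E'
def arc(ths,r=.085):
    out=[]
    for th in ths:
        t=np.interp(th,[.8,1.6],[.8,0]); e=np.pi/2-t
        d=.003+.010*abs(np.cos(th-e))
        y=-r*np.cos(th)-d*np.sin(th); z=.04+r*np.sin(th)-d*np.cos(th)
        out.append((W(y,z),tool(t),1))
    return out
E
python3 - <<'E'
from h import *
plan([(W(-.14,.058),tool(.8),2),(W(-.085,.055),tool(.8),3)]+[(W(-.068,.092),tool(.8),3)]+arc(np.arange(.88,1.7,.08)))
E
```

```text
[0.09, 0.05, 0.56] [-0.02, -0.02, -0.08]
[0.09, 0.05, 0.56] [-0.02, -0.02, -0.08]
--
[0.4, 0.0, 0.46] [0.0, 0.0, 0.0]
[0.4, -0.0, 0.46] [0.0, 0.0, 0.0]
[0.4, 0.0, 0.46] [0.0, 0.0, 0.0]
--
[0.43, 0.0, -0.15] [-0.0, 0.0, -0.0]
[0.43, -0.0, -0.15] [-0.0, 0.0, -0.0]
[0.43, 0.0, -0.15] [-0.0, 0.0, -0.0]
--
[0.21, -0.0, -0.03] [-0.0, -0.76, -0.0]
--
[0.23, -0.0, -0.02] [0.0, -0.76, 0.0]
--
[0.23, 0.0, -0.02] [0.0, -0.76, 0.0]
--
[0.23, -0.0, -0.02] [-0.0, -0.76, 0.0]
--
[0.23, -0.0, -0.02] [0.0, -0.76, -0.0]
--
[0.23, 0.0, -0.02] [0.0, -0.76, 0.0]
--
[0.23, -0.0, -0.02] [0.0, -0.76, 0.0]
--
[0.23, 0.0, -0.02] [0.0, -0.76, -0.0]
--
[0.23, 0.0, -0.02] [-0.0, -0.76, -0.0]
--
[0.23, -0.0, -0.02] [0.0, -0.76, 0.0]
--
[0.23, 0.0, -0.02] [0.0, -0.0, 0.0]
--
```

>>> jog_arm --linear '[[0.09, 0.05, 0.56], [0.09, 0.05, 0.56], [0.4, 0, 0.46], [0.4, 0, 0.46], [0.4, 0, 0.46]]' --dr '[[0, 0, 0], [0, 0, 0], [0, 0, 0], [0, 0, 0], [0, 0, 0]]' --jaw '[-1, -1, -1, -1, -1]'

```text
clock: 3.82
eef_pos: [0.5327, 0.0674, 0.0645]
eef_rot: [-0.231, 0.734, 0.559, 0.309]
contact_force: [0.3, -0.1, 0.4]
opening: 0.0005
grasp_force: 0.0
```

>>> jog_arm --linear '[[0.25, 0, -0.08], [0.25, 0, -0.08], [0.25, 0, -0.08], [0.25, 0, -0.08], [0.25, 0, -0.08]]' --dr '[[0, 0, 0], [0, 0, 0], [0, 0, 0], [0, 0, 0], [0, 0, 0]]' --jaw '[-1, -1, -1, -1, -1]'

```text
clock: 4.23
eef_pos: [0.5363, 0.0826, 0.0981]
eef_rot: [-0.233, 0.734, 0.558, 0.309]
contact_force: [0.3, 0.0, -2.4]
opening: 0.0005
grasp_force: 1.1
```

```bash
python3 - <<'E'
from h import *
p,r=cur(); print(p,W(-.068,.092),get_obs()["contact_force"],(r.inv()*tool(.8)).as_rotvec())
cv2.imwrite("pics/d.png",cv2.cvtColor(read_camera("scene"),4)[100:340,180:500].repeat(2,0).repeat(2,1))
for l in("leaf_edge","stand"):print([d["at"] for d in tip_of(l,"scene")[:1]])
plan(arc(np.arange(.88,1.7,.08)))
E
```

```text
[0.53630894 0.0826317  0.09807386] [0.53186226 0.08246358 0.092     ] [ 0.25554356  0.01803879 -2.42997792] [ 4.32942595e-03  5.42561701e-03 -1.72037017e-05]
[[0.5319, 0.0753, 0.1239]]
[[0.5535, 0.1475, -0.0038]]
[0.02, -0.14, 0.06] [0.03, -0.73, 0.01]
--
[0.23, -0.0, -0.02] [0.0, -0.76, 0.0]
--
[0.23, 0.0, -0.02] [0.0, -0.76, 0.0]
--
[0.23, -0.0, -0.02] [-0.0, -0.76, 0.0]
--
[0.23, -0.0, -0.02] [0.0, -0.76, -0.0]
--
[0.23, 0.0, -0.02] [0.0, -0.76, 0.0]
--
[0.23, -0.0, -0.02] [0.0, -0.76, 0.0]
--
[0.23, 0.0, -0.02] [0.0, -0.76, -0.0]
--
[0.23, 0.0, -0.02] [-0.0, -0.76, -0.0]
--
[0.23, -0.0, -0.02] [0.0, -0.76, 0.0]
--
[0.23, 0.0, -0.02] [0.0, -0.0, 0.0]
--
```

View pics/d.png

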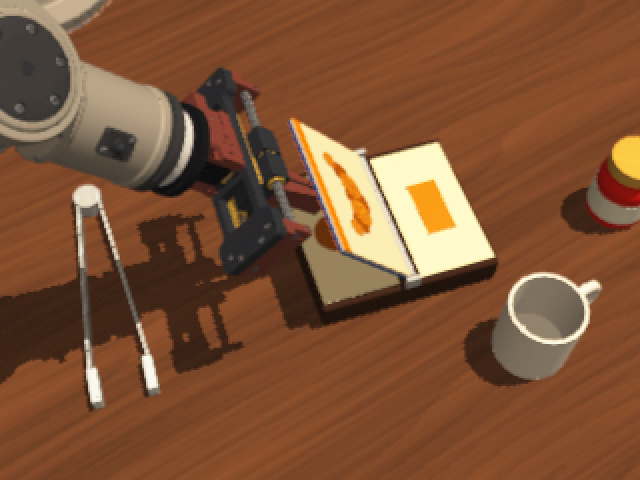

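The leaf is rising to about 0.85 rad with the fingers under its blue face, and the stand hasn't moved. I'll continue the arc.

>>> jog_arm --linear '[[0.05, -0.1, 0.05], [0.23, 0, -0.02], [0.23, 0, -0.02], [0.23, 0, -0.02], [0.23, 0, -0.02]]' --dr '[[0, -0.75, 0], [0, -0.76, 0], [0, -0.76, 0], [0, -0.76, 0], [0, -0.76, 0]]' --jaw '[-1, -1, -1, -1, -1]'

```text
clock: 4.8
eef_pos: [0.5393, 0.106, 0.1149]
eef_rot: [-0.118, 0.781, 0.592, 0.157]
contact_force: [-0.9, -1.3, -2.6]
opening: 0.0003
grasp_force: 1.0
```

>>> jog_arm --linear '[[0.23, 0, -0.02], [0.23, 0, -0.02], [0.23, 0, -0.02], [0.23, 0, -0.02], [0.23, 0, -0.02]]' --dr '[[0, -0.76, 0], [0, -0.76, 0], [0, -0.76, 0], [0, -0.76, 0], [0, -0.76, 0]]' --jaw '[-1, -1, -1, -1, -1]'

```text
clock: 5.22
eef_pos: [0.5481, 0.1378, 0.126]
eef_rot: [0.002, 0.797, 0.604, -0.001]
contact_force: [-0.9, -1.4, -0.9]
opening: 0.0005
grasp_force: 0.9
```

```bash
python3 - <<'E'
from h import *
p,r=cur(); print(p,get_obs()["contact_force"],get_obs()["joints"],(r.inv()*tool(0)).as_rotvec())
cv2.imwrite("pics/e.png",cv2.cvtColor(read_camera("scene"),4)[100:340,180:500].repeat(2,0).repeat(2,1))
for l in("leaf_edge","stand"):print([d["at"] for d in tip_of(l,"scene")[:1]])
plan(arc(np.arange(1.72,3.2,.1)))
E
```

```text
[0.54805383 0.13778425 0.12603647] [-0.88861373 -1.38599651 -0.85641626] [-0.24554376  0.41506371 -0.14341397  1.90321417  0.08427603  0.82913509
 -0.70693971] [ 0.00248005  0.00369365 -0.00299497]
[]
[[0.5505, 0.1475, -0.0009]]
[0.23, 0.01, -0.02] [0.01, -0.04, 0.03]
--
[0.29, 0.0, 0.02] [0.0, 0.0, 0.0]
--
[0.29, -0.0, 0.05] [-0.0, -0.0, 0.0]
--
[0.29, 0.0, 0.08] [0.0, 0.0, 0.0]
--
[0.28, -0.0, 0.11] [-0.0, -0.0, 0.0]
--
[0.27, -0.0, 0.14] [0.0, 0.0, 0.0]
--
[0.26, 0.0, 0.17] [-0.0, -0.0, 0.0]
--
[0.24, -0.0, 0.2] [0.0, 0.0, 0.0]
--
[0.22, 0.0, 0.22] [-0.0, -0.0, 0.0]
--
[0.19, 0.0, 0.25] [0.0, 0.0, 0.0]
--
[0.16, -0.0, 0.27] [-0.0, -0.0, 0.0]
--
[0.13, -0.0, 0.28] [0.0, 0.0, 0.0]
--
[0.1, -0.0, 0.3] [-0.0, -0.0, 0.0]
--
[0.07, 0.0, 0.31] [0.0, 0.0, 0.0]
--
[0.03, -0.0, 0.31] [-0.0, -0.0, 0.0]
--
```

View pics/e.png

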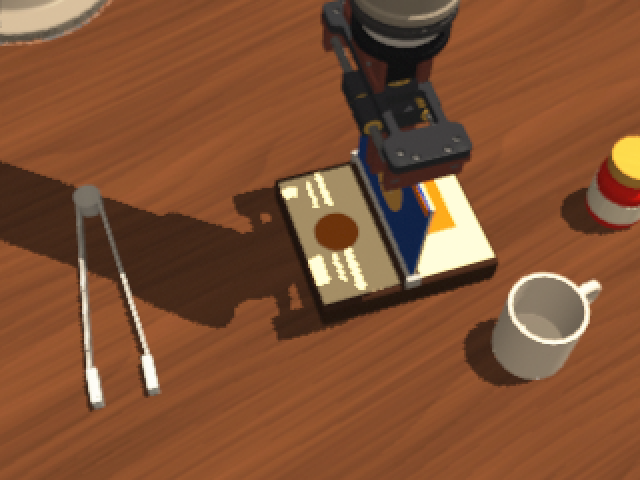

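The leaf is just past upright with its blue face toward the fingers. The stand hasn't moved, and the jar, mug and tongs are untouched. Now I'll lay it down.

>>> jog_arm --linear '[[0.23, 0, -0.02], [0.29, 0, 0.02], [0.29, 0, 0.05], [0.29, 0, 0.08], [0.28, 0, 0.11]]' --dr '[[0, 0, 0], [0, 0, 0], [0, 0, 0], [0, 0, 0], [0, 0, 0]]' --jaw '[-1, -1, -1, -1, -1]'

```text
clock: 5.78
eef_pos: [0.5595, 0.1782, 0.1181]
eef_rot: [-0.0, 0.797, 0.604, 0.001]
contact_force: [-1.1, -1.5, -0.1]
opening: 0.0001
grasp_force: 0.7
```

>>> jog_arm --linear '[[0.27, 0, 0.14], [0.26, 0, 0.17], [0.24, 0, 0.2], [0.22, 0, 0.22], [0.19, 0, 0.25]]' --dr '[[0, 0, 0], [0, 0, 0], [0, 0, 0], [0, 0, 0], [0, 0, 0]]' --jaw '[-1, -1, -1, -1, -1]'

```text
clock: 6.2
eef_pos: [0.5689, 0.2136, 0.0884]
eef_rot: [-0.0, 0.796, 0.605, 0.001]
contact_force: [0.6, -1.5, -0.5]
opening: 0.0004
grasp_force: 0.6
```

```bash
python3 - <<'E'
from h import *
p,r=cur(); print(p,get_obs()["contact_force"])
for l in("leaf_edge","stand"):print([d["at"] for d in tip_of(l,"top")[:1]])
plan(arc(np.arange(2.72,3.2,.1)))
E
```

```text
[0.56889997 0.21363838 0.08843194] [ 0.63563387 -1.48664237 -0.4694676 ]
[[0.5261, 0.0536, 0.0998]]
[[0.5498, 0.1511, -0.0015]]
[0.21, 0.01, 0.21] [-0.0, -0.02, 0.0]
--
[0.13, -0.0, 0.28] [0.0, -0.0, 0.0]
--
[0.1, -0.0, 0.3] [-0.0, 0.0, -0.0]
--
[0.07, 0.0, 0.31] [-0.0, -0.0, 0.0]
--
[0.03, -0.0, 0.31] [-0.0, -0.0, 0.0]
--
```

>>> jog_arm --linear '[[0.2, 0, 0.21], [0.13, 0, 0.28], [0.1, 0, 0.3], [0.05, 0, 0.31], [0, 0, 0.31]]' --dr '[[0, 0, 0], [0, 0, 0], [0, 0, 0], [0, 0, 0], [0, 0, 0]]' --jaw '[-1, -1, -1, -1, -1]'

```text
clock: 6.72
eef_pos: [0.5729, 0.2275, 0.046]
eef_rot: [-0.0, 0.796, 0.605, 0.002]
contact_force: [1.6, 0.8, 1.7]
opening: 0.0003
grasp_force: 0.6
```

>>> jog_arm --linear '[[0, 0, 0.1], [0, 0, 0]]' --dr '[[0, 0, 0], [0, 0, 0]]' --jaw '[-1, -1]'

```text
clock: 6.88
eef_pos: [0.5723, 0.2269, 0.0434]
eef_rot: [-0.0, 0.796, 0.605, 0.001]
contact_force: [0.3, 0.5, 1.3]
opening: 0.0002
grasp_force: 0.4
```

>>> jog_arm --linear '[[0, 0, 0.05], [0, 0, 0.05], [0, 0, 0]]' --dr '[[0, 0, 0], [0, 0, 0], [0, 0, 0]]' --jaw '[-1, -1, -1]'

```text
clock: 7.13
eef_pos: [0.5724, 0.2269, 0.043]
eef_rot: [-0.0, 0.796, 0.605, 0.001]
contact_force: [-7.6, -2.8, 23.0]
opening: 0.0007
grasp_force: 11.4
```

At the end stop: the force rose to 23 N with the tip at 43 mm, which is the expected height. I'll retract straight up.

>>> jog_arm --linear '[[0, 0, -0.1], [0, 0, -0.5], [0, 0, -1], [0, 0, -1], [0, 0, -1]]' --dr '[[0, 0, 0], [0, 0, 0], [0, 0, 0], [0, 0, 0], [0, 0, 0]]' --jaw '[-1, -1, -1, -1, -1]'

```text
clock: 7.55
eef_pos: [0.5717, 0.2258, 0.149]
eef_rot: [-0.0, 0.796, 0.605, 0.0]
contact_force: [1.2, -0.1, 0.0]
opening: 0.0009
grasp_force: 0.0
```

>>> jog_arm --linear '[[-1, 0, -1], [-1, 0, -1], [-1, 0, 0], [-1, 0, 0], [-1, 0, 0]]' --dr '[[0, 0, 0], [0, 0, 0], [0, 0, 0], [0, 0, 0], [0, 0, 0]]' --jaw '[-1, -1, -1, -1, -1]'

```text
clock: 7.97
eef_pos: [0.5318, 0.0813, 0.2076]
eef_rot: [0.0, 0.796, 0.605, 0.001]
contact_force: [0.9, -0.9, 0.0]
opening: 0.0003
grasp_force: 0.0
```

>>> jog_arm --linear '[[-1, 0, 0], [-1, 0, 0], [-1, 0, 0], [0, 0, 0], [0, 0, 0]]' --dr '[[0, 0, 0], [0, 0, 0], [0, 0, 0], [0, 0, 0], [0, 0, 0]]' --jaw '[-1, -1, -1, -1, -1]'

```text
clock: 8.38
eef_pos: [0.5075, -0.0059, 0.2069]
eef_rot: [0.0, 0.798, 0.603, 0.001]
contact_force: [0.1, 0.3, -0.0]
opening: 0.0005
grasp_force: 0.0
```

```bash
python3 - <<'E'
from h import *
p,r=cur(); print(p,get_obs()["contact_force"])
cv2.imwrite("pics/f.png",cv2.cvtColor(read_camera("scene"),4)[100:340,180:500].repeat(2,0).repeat(2,1))
for l in("leaf_edge","blue_face","stand","jar","mug","tongs"):print(l,[d["at"] for d in tip_of(l,"scene")[:1]])
print(W(.115,.04))
E
```

```text
[ 0.50748043 -0.00589473  0.20691051] [ 0.09486375  0.34786639 -0.01891411]
leaf_edge [[0.5792, 0.2584, 0.0358]]
blue_face [[0.5676, 0.2078, 0.0404]]
stand [[0.5529, 0.147, 0.0003]]
jar [[0.6456, 0.3752, 0.0018]]
mug [[0.7281, 0.1953, -0.0023]]
tongs [[0.4578, -0.1174, -0.0018]]
[0.58067412 0.25883365 0.04      ]
```

View pics/f.png

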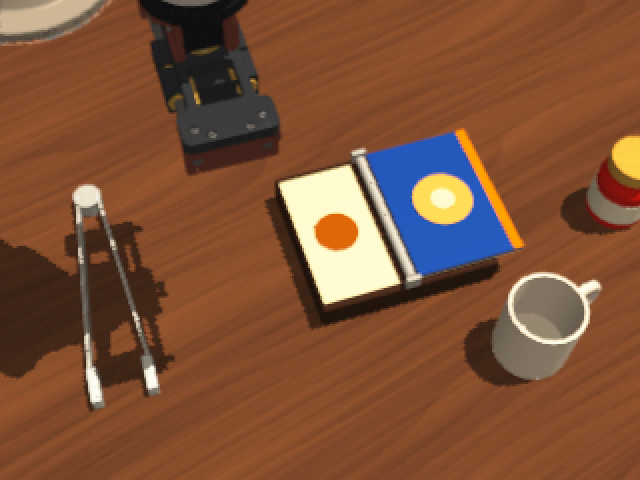

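The leaf lies flat with the blue face up (bun at (442,198)). The stand, jar, mug and tongs are where they were, and the arm is clear.

```bash
python3 -c "
from workcell import *
print(job_done())"
```

```text
the job is handed in; nothing more can be done
None
```

The leaf is turned over and lies flat, blue face up; the stand, jar, mug and tongs show no movement beyond camera error, the arm is clear, and the job was handed in at about 8.5 s (the verdict was not shown).

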